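# Stow the red-capped jar and snap the rack's keeper bar shut

### The arm

A 7-joint arm with a two-finger parallel gripper is mounted at the origin on the work surface. World frame = base frame: x ahead of the robot, y to its left, z up, the work surface at z = 0. Lengths are in mm, angles in rad, forces in N, time in s.
With the tool pointing down it reaches from about 400 to 875 mm from the base axis. Payload 4.4 kg.
Tool frame: the origin (TCP) lies on the centre line of the jaws, within the pads' length; the fingertips stand 14 mm ahead of it and the grasp point (between the pads) lies 5 mm behind it (tips_ahead is the distance from the TCP to the fingertips, in mm); z points along the fingers, y is the line along which they close (so a half turn about z gives the same grasp; the last joint's range is limited). The gripper opens to 85 mm and grips with 20 to 120 N. Pads are 22 mm wide; open, the fingers measure 114 mm over their backs; the gripper's body (76 mm by 85 mm) begins 54 mm behind the grasp point. The pads swing forward as they close: fully open they stand 13 mm farther back than shut.
Start: joints at [1.265, 0.628, 0.038, 1.517, -0.027, 0.996, -0.02], TCP at [154.408, -631.408, 225.113] pointing down, gripper open.
Joint ranges: [-3.06, 3.06], [-0.37, 2.12], [-1.25, 1.32], [0.18, 2.47], [-1.1, 4.24], [0.23, 1.98], [-2.94, 2.94]. Speed limits (rad/s): [2.57, 2.57, 3.14, 3.14, 3.14, 3.14, 3.14].

### API

Orientations are given as [roll, pitch, yaw] about the fixed x, y, z axes, in that order (R = Rz(yaw) Ry(pitch) Rx(roll)).
In Python, from cell import * gives the robot as it stands.
- The arm moves only by the tool move_arm, never from a script. Its argument "rows" is text: rows parted by semicolons, each of 7 numbers parted by spaces: the shift along the tool's x, y, z scaled (see below), then the turn, a rotation vector about the tool's x, y, z scaled (see below), then the closure, from -1 (fully open) to 1 (shut). A call has 1 to 12 rows; each row is the pose to reach, as a shift and turn from the pose commanded when the call began, along the tool's axes at that moment; what a row does not reach only later rows make up. The controller multiplies each number of a shift by 0.3 m and each number of a turn by pi/2 rad. A row lasts 1/12 s, in which the tool goes at most 41.7 mm and 7.16 degrees, less where a joint would pass 70% of its speed; a pose out of reach is approached as far as the arm can. A call with a number of a shift or a turn outside -1 to 1 is refused whole. A call with a gripper value outside its range is refused whole. The fingers move at their own pace and stop on an object; the grip force is fixed at half the most. Time passes only in rows, so rows that repeat a pose let the fingers close. It gives the time, the measured TCP pose, the force, the opening and the grip force at its end, in the units of the state.
- read_state(): the state, without advancing time (a new reading comes with each control period).
- get_image(name): name is "scene" or "top" or "wrist"; returns a dict with "img" (400x640x3 uint8, red, green, blue), "vfov" (degrees; the focal length in pixels is half the picture's height over the tangent of half this angle, whatever the lens; pixels are square), "cx", "cy" (the principal point, pixels), "extrinsics" (4x4, takes a point from camera to world coordinates); the wrist camera has in their place "T_tool_cam" (4x4, takes a point from camera to tool coordinates, whose origin is the TCP and whose axes are the flange's). Camera axes: x right, y up, looking along -z (the intrinsics and any distortion apply to the point x, -y, -z); pixel columns grow to the right and rows downward; lengths in mm; the calibration is good to about 2 mm. The wrist camera is an equidistant fisheye: a pixel r from the principal point sees the ray r / f radians off the axis. A picture is of the moment at which its call begins: read the wrist's pose just before it. There is no depth.
- finish_job(): hands the job in; it is judged then, once.
The state is a dict: "clock": time; "qpos": joint angles; "qd": joint speeds; "tau": joint torques, N m; "eef_pos": TCP position; "tool_rot": TCP orientation; "force": force on the tool from outside, world axes, zero at the start; "torque": the same for the moment, N m; "width": finger opening in mm; "gripper_force": force on a finger pad.
Only numpy, scipy, OpenCV 4.12 (cv2) and the standard library are available. Lean on these libraries where they do the work, as an engineer would, in place of code of your own. Each camera call takes 0.05 s, during which the arm holds its last target. There are 200 camera calls.

### The job

We are about to drive off: take the red-capped mini jar out of the white filling tray, put it fully home in the free pocket of the sloping jar rack, then swing the rack's keeper bar over the caps and press it down until it snaps past its ball catches and stays shut. Press with feeling, never with more than 5 kg on the rack or its bar, and leave the other jars and everything else on the counter where they are.

Things in the scene. Friction and masses are not known exactly. Their poses are not given: they have to be found in the camera images.
- jar_red: clear plastic mini jar with a RED screw cap, 60 g: a plain cylinder 38 mm in diameter and 64 mm tall (body 0-46 mm, cap 46-64 mm, same diameter), small chamfer at the foot. Origin: centre of its underside; z points up through the cap. It starts upright in one of the tray's pockets.
- tray: white plastic filling tray, fixed, 58 x 166 x 24 mm (x, y, z), walls and floor 4 mm: one row along its y of three open 50 mm square pockets, centres at y = -54, 0, +54 mm. Origin: centre of its underside. A jar stands on the floor 4 mm above the origin; 44 mm of it shows above the rim. Close the fingers on a jar along the tray's x, where it is clear.
- rack: white sheet-steel jar rack, fixed to the counter, about 110 x 275 mm (x, y) and 230 mm high with its keeper bar shut, 275 mm with it open; two tea tins lie fixed on its lower shelf. Origin: on the counter beneath the middle of the bed; the front (low side of its slope) faces its -x.
- rack_bed: the rack's sloping bed: its z leans 26.4 deg (0.46 rad) from vertical to the rack's front, its x runs up the slope. Origin: pocket floor, mid row, 120 mm above the rack's origin. A sheet with four 42 mm holes lies at bed z 22-26, x -33 to 33 mm. Jars go in along -z of the bed, the tool tilted with it; caps leave 18 mm between them along y, so close the fingers along bed x.
- pocket0 (a point): centre of the floor of rack pocket 0, at bed (0, +84, 0) mm; axes as the bed's. Three of the four pockets hold jars, one is free (it varies): find it from the jars. A seated jar stands out 38 mm above the holed sheet.
- pocket1 (a point): centre of the floor of rack pocket 1, at bed (0, +28, 0) mm; axes as the bed's. Three of the four pockets hold jars, one is free (it varies): find it from the jars. A seated jar stands out 38 mm above the holed sheet.
- pocket2 (a point): centre of the floor of rack pocket 2, at bed (0, -28, 0) mm; axes as the bed's. Three of the four pockets hold jars, one is free (it varies): find it from the jars. A seated jar stands out 38 mm above the holed sheet.
- pocket3 (a point): centre of the floor of rack pocket 3, at bed (0, -84, 0) mm; axes as the bed's. Three of the four pockets hold jars, one is free (it varies): find it from the jars. A seated jar stands out 38 mm above the holed sheet.
- keeper (a joint): angle of the keeper bar, rad: 0 = shut across the caps against its stop; it grows as the bar swings up and back; starts open at 1.65 to 2.0. The bar is a U of 8 mm steel rod: two 62 mm arms at bed y = +-113 mm, hinged at their upper ends, and a cross piece along y with a black sleeve. Hinge friction 0.08 N m: it stays where it is left. It cannot shut over a jar over 3 mm proud.
- keeper_grip (a point): centre of the black sleeve in the middle of the bar's cross piece: 12 mm in diameter, 48 mm long along bed y, 62 mm from the hinge line. With the bar at angle q it lies at bed (60 - 62 cos q, 0, 73 + 62 sin q) mm; shut: (-2, 0, 73), 9 mm above the cap tops.
- keeper_hinge (a point): middle of the hinge line of the keeper bar, at bed (60, 0, 73) mm; axes as the bed's. The bar turns about bed y; nothing lies on this line between the rack's side plates (at bed y = +-121 mm, up to bed z = 86 mm).
- catch (a point): the left one of two brass spring ball plungers in the side plates, at bed (14, +-119, 78) mm; axes as the bed's. From 0.23 to 0.11 rad the bar's arms must be pushed past the balls: about 13 N on the sleeve along -z of the bed. Past about 0.1 rad they snap the bar on to 0 by themselves and hold it. Far up, a push straight down can bind by friction: push square to the arms there.
- jar_white: a mini jar like jar_red but with a white cap, standing in one of the rack's pockets; same size and same origin
- jar_black: a mini jar like jar_red but with a black cap, standing in one of the rack's pockets; same size and same origin
- jar_yellow: a mini jar like jar_red but with a yellow cap, standing in one of the rack's pockets; same size and same origin
- jar_green: a mini jar like jar_red but with a green cap, in another pocket of the tray; it stays there. Same size and origin.
- bowl: empty stainless steel bowl, 130 mm across, 50 mm high; origin under its centre. Leave alone.
- pestle: grey granite pestle standing on its thick end, 42 mm across, 132 mm high; origin under its centre. Leave alone.
- brush: red silicone pastry brush lying flat, 180 mm long along its x, 34 mm wide, 10 mm high; origin near the ferrule on the counter. Leave alone.
- cup: aluminium measuring cup, 60 mm across, 42 mm high, flat handle reaching 114 mm along its +x; origin under the cup's centre. Leave alone.
Mind the look-alikes: they are no part of the job. What is shaped like the jar_red but blue or purple is not meant.

How it is judged (in metres and radians):
On the way, in this order (a step that is already met when the one before it is completed fails the run):
1. the red-capped jar is fully home in the rack's free pocket while the bar is still up (((distance between jar_red and pocket0 below 0.006 m and angle between the z axis of jar_red and the z axis of rack_bed, either way round below 0.13 rad) or (distance between jar_red and pocket1 below 0.006 m and angle between the z axis of jar_red and the z axis of rack_bed, either way round below 0.13 rad) or (distance between jar_red and pocket2 below 0.006 m and angle between the z axis of jar_red and the z axis of rack_bed, either way round below 0.13 rad) or (distance between jar_red and pocket3 below 0.006 m and angle between the z axis of jar_red and the z axis of rack_bed, either way round below 0.13 rad)) and value of joint keeper above 0.5 rad), for 0.3 s.
2. the keeper bar is snapped shut (value of joint keeper below 0.04 rad), for 0.3 s.
At the end, for the whole second after the job is handed in: jar_red in a rack pocket: underside centre within 6 mm of the pocket floor centre, axis within 7.4 deg of bed z, at rest; keeper below 0.04 rad; the other rack jars within 12 mm, and green jar, bowl, pestle, brush and cup within 30 mm of their starts (((distance between jar_red and pocket0 below 0.006 m and angle between the z axis of jar_red and the z axis of rack_bed, either way round below 0.13 rad) or (distance between jar_red and pocket1 below 0.006 m and angle between the z axis of jar_red and the z axis of rack_bed, either way round below 0.13 rad) or (distance between jar_red and pocket2 below 0.006 m and angle between the z axis of jar_red and the z axis of rack_bed, either way round below 0.13 rad) or (distance between jar_red and pocket3 below 0.006 m and angle between the z axis of jar_red and the z axis of rack_bed, either way round below 0.13 rad)) and value of joint keeper below 0.04 rad and linear speed of jar_red below 0.01 m/s and distance of each of jar_white, jar_black, jar_yellow from where it was at the start of the episode below 0.012 m and distance of each of jar_green, bowl, pestle, brush, cup from where it was at the start of the episode below 0.03 m); the robot touches nothing.
It fails at once if the rack or its bar is pushed with more than 50 N by the gripper or arm (contact force between any of the fingers, the arm and rack above 50 N).
It fails at once if another jar in the rack is pulled or knocked out (moved over 25 mm) (distance of any of jar_white, jar_black, jar_yellow from where it was at the start of the episode above 0.025 m).
It fails at once if the green jar, bowl, pestle, brush or cup is shifted by more than 30 mm (distance of any of jar_green, bowl, pestle, brush, cup from where it was at the start of the episode above 0.03 m).
It also fails if it takes over 59 s, if anything falls off the work surface, if the arm or the gripper's body presses on something with over 40 N, if the wrist force passes 120 N, or if a joint passes its speed limit or range.

## Working session

There is one attempt and no reset: what is moved stays moved. The work goes in short steps, Python scripts to look and compute and a tool call to move; the robot and the scene stay as the last step left them, time stands still between calls to the robot, and variables do not carry over. Pictures are saved under pics/ and viewed, at most 10 in all, crops included, and the job is handed in when it is done.

Besides the shell and the picture viewer there is one more tool, called after "Emit:" in YAML: its name, and indented under it one key for each argument. move_arm: Moves the arm, as the interface text tells. Its arguments: {"type":"object","properties":{"rows":{"type":"string"}},"required":["rows"]}

```bash
mkdir -p pics; ls; python3 - <<'E'
from cell import *
import cv2,numpy as np
s=read_state();print(s)
for n in("scene","top"):
    d=get_image(n);cv2.imwrite(f"pics/{n}0.png",d["img"][:,:,::-1]);print(n,d["vfov"],d["cx"],d["cy"],np.round(d["extrinsics"],4).tolist(),[k for k in d])
d=get_image("wrist");print(d["vfov"],d["cx"],d["cy"],np.round(d["T_tool_cam"],4).tolist())
E
```

```text
pics
{'clock': 0.0, 'qpos': array([ 1.26523047,  0.62933322,  0.03841677,  1.51835214, -0.02700147,
        0.9962856 , -0.01999038]), 'qd': array([-0.00029216, -0.00114251,  0.0011348 , -0.00083959,  0.00066975,
        0.00156486, -0.00045601]), 'tau': array([ 2.34586387e-04, -5.63396251e+01,  1.22617677e+00, -1.93442988e+01,
        1.09600229e-02,  1.05188781e-02,  9.83730729e-06]), 'eef_pos': array([ 154.25441542, -630.79043785,  224.20206334]), 'tool_rot': array([-3.13973147e+00,  7.45498721e-06,  2.39795425e-01]), 'force': array([-0.14612   , -0.26090437, -0.09494177]), 'torque': array([-0.03821057,  0.03086049, -0.04714293]), 'gripper_force': 0.0, 'width': 85.05781306631313}
scene 51.88654094081101 318.7644012261262 198.61431952026888 [[0.8211, -0.2949, 0.4888, 1156.7513], [0.5706, 0.4474, -0.6887, -892.8307], [-0.0156, 0.8444, 0.5356, 807.6132], [0.0, 0.0, 0.0, 1.0]] ['img', 'vfov', 'cx', 'cy', 'extrinsics']
top 57.35177466736693 321.9366153383196 202.09770963615614 [[0.0245, 0.993, -0.1158, 428.1768], [-0.9997, 0.0248, 0.0008, -27.2394], [0.0037, 0.1158, 0.9933, 1041.8314], [0.0, 0.0, 0.0, 1.0]] ['img', 'vfov', 'cx', 'cy', 'extrinsics']
65.70646984690485 320.5687239660774 197.36723075671998 [[0.0007, 0.9469, 0.3217, 82.2291], [1.0, -0.0012, 0.0012, -0.8456], [0.0015, 0.3217, -0.9469, -148.2584], [0.0, 0.0, 0.0, 1.0]]
```

View pics/scene0.png

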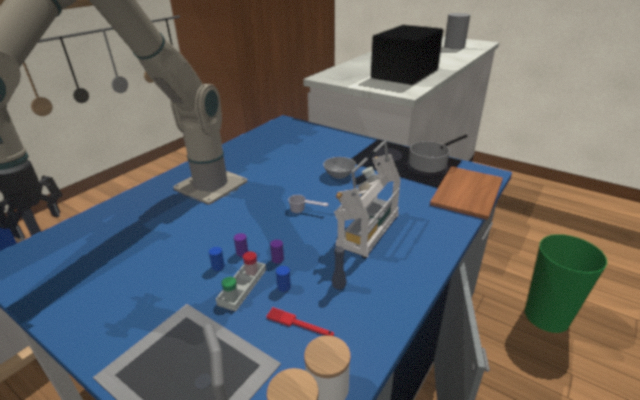

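View pics/top0.png

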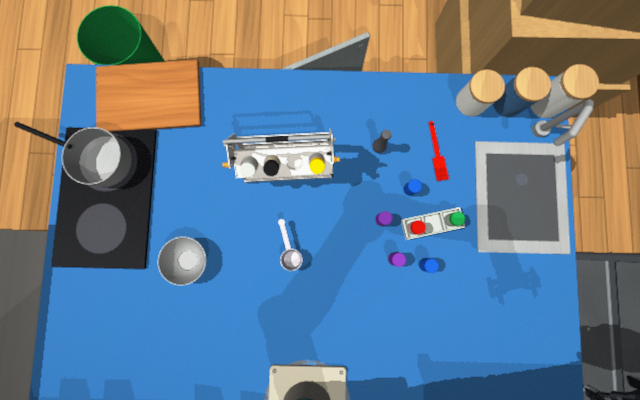

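Scene: the rack faces the robot at top px (280,160), with white (247,168), black (272,167) and yellow (317,165) caps, so the gap is at about (296,166), which is pocket2.
The red cap is at top (418,228) in the tray next to green (457,218). Possible mix-ups are green (457,218), purple (385,218) and (398,259), blue (415,187) and (431,265), and the red brush (438,155). I choose (418,228).

```bash
cat > h.py <<'E'
from cell import *
import cv2,numpy as np
from scipy.spatial.transform import Rotation as R
def foc(d): return 200/np.tan(np.radians(d["vfov"])/2)
def ray(d,u,v):
    E=d["extrinsics"];f=foc(d);c=np.array([(u-d["cx"])/f,-(v-d["cy"])/f,-1]);return E[:3,3],E[:3,:3]@c
def onz(d,u,v,z):
    o,r=ray(d,u,v);return o+r*(z-o[2])/r[2]
def proj(d,P):
    E=d["extrinsics"];q=E[:3,:3].T@(np.asarray(P,float)-E[:3,3]);f=foc(d);return d["cx"]-f*q[0]/q[2],d["cy"]+f*q[1]/q[2]
def wproj(d,s,P):
    T=d["T_tool_cam"];Rt=R.from_euler("xyz",s["tool_rot"]).as_matrix()
    q=Rt.T@(np.asarray(P,float)-s["eef_pos"]);q=T[:3,:3].T@(q-T[:3,3]);f=foc(d)
    x,y,z=q[0],-q[1],-q[2];rr=np.hypot(x,y);k=f*np.arctan2(rr,z)/max(rr,1e-9);return d["cx"]+k*x,d["cy"]+k*y
def tri(d1,p1,d2,p2):
    a,u=ray(d1,*p1);b,w=ray(d2,*p2);st=np.linalg.lstsq(np.c_[u,-w],b-a,rcond=None)[0]
    A=a+u*st[0];B=b+w*st[1];return (A+B)/2,np.linalg.norm(A-B)
def blobs(img,lo,hi,roi):
    x0,y0,x1,y1=roi;h=cv2.cvtColor(img[y0:y1,x0:x1],cv2.COLOR_RGB2HSV)
    m=cv2.inRange(h,lo,hi);n,l,st,c=cv2.connectedComponentsWithStats(m)
    return [(st[i].tolist()[:2],st[i,2:].tolist(),(c[i]+[x0,y0]).round(1).tolist()) for i in range(1,n) if st[i,4]>15]
E
python3 - <<'E'
from h import *
t=get_image("top");s=get_image("scene")
for n,lo,hi in (("red",(0,150,90),(8,255,255)),("green",(50,120,60),(80,255,255)),("yel",(22,150,120),(34,255,255))):
    print(n,"top",blobs(t["img"],lo,hi,(200,100,480,300)));print("  scene",blobs(s["img"],lo,hi,(200,130,450,340)))
for p in((418,228),(457,218)):print(onz(t,*p,68))
for p in((247,168),(272,167),(317,165)):print(onz(t,*p,177))
a=cv2.resize(t["img"][125:190,215:345],None,fx=6,fy=6,interpolation=cv2.INTER_CUBIC)
b=cv2.resize(t["img"][200:245,370:480],None,fx=6,fy=6,interpolation=cv2.INTER_CUBIC)
b=cv2.copyMakeBorder(b[:210],0,0,0,780-660,cv2.BORDER_CONSTANT)
cv2.imwrite("pics/c1.png",np.vstack([a,b])[:600,:,::-1])
E
```

```text
red top [([229, 22], [19, 58, 368], [438.0, 158.1]), ([211, 121], [14, 13, 157], [417.6, 227.1])]
  scene []
green top [([250, 112], [15, 14, 168], [457.0, 218.4])]
  scene [([22, 147], [14, 13, 132], [228.5, 283.2])]
yel top [([110, 58], [15, 16, 196], [316.9, 165.3])]
  scene []
[ 478.70243212 -285.37583895   68.        ]
[ 507.96049017 -389.78432389   68.        ]
[607.06481686 154.25742595 177.        ]
[611.03244893  94.27149246 177.        ]
[618.67652884 -13.86560624 177.        ]
```

View pics/c1.png

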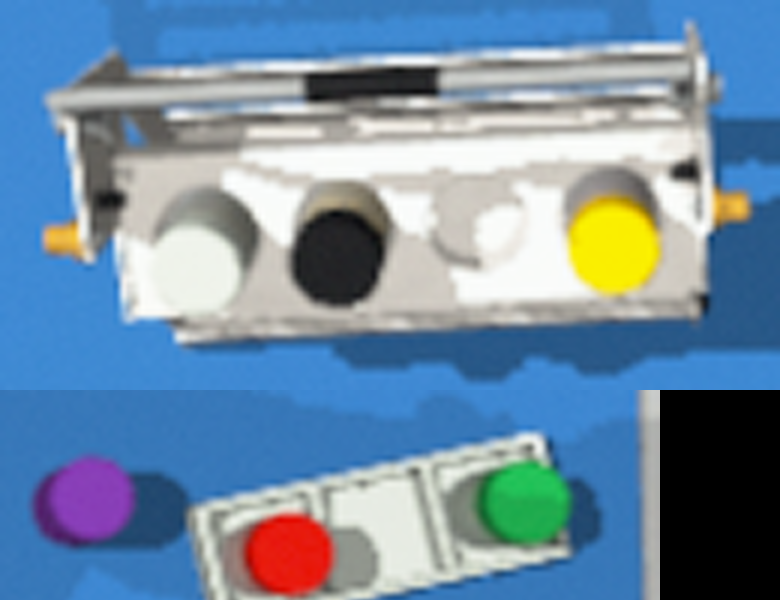

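The crop confirms red at top (418,227), upright in the end pocket beside purple and away from green. The free hole is at (294.5,162), between black and yellow, so pocket2. The bar sleeve is at (277,141).

```bash
cat >> h.py <<'E'
def go(P,eul=None,Rm=None,s=None):
    s=s or read_state();Rt=R.from_euler("xyz",s["tool_rot"])
    Rg=R.from_matrix(Rm) if Rm is not None else R.from_euler("xyz",eul)
    d=Rt.inv().apply(np.asarray(P)-s["eef_pos"])/300;w=(Rt.inv()*Rg).as_rotvec()/(np.pi/2)
    print("row",np.round(d,4),np.round(w,4),"dist",np.linalg.norm(d*300).round(1),"deg",(np.linalg.norm(w)*90).round(1))
def bed(o,yaw):
    B=(R.from_euler("z",yaw)*R.from_euler("y",-0.46)).as_matrix();return B,np.array([o[0],o[1],o[2]+120])
E
python3 - <<'E'
from h import *
t=get_image("top");c=lambda u,v,x0,y0:((u+.5)/6-.5+x0,(v+.5)/6-.5+y0)
W=[onz(t,*c(u,v,215,125),177.3) for u,v in((197,267),(338,256),(613,245))];print(np.round(W,1))
d=W[0]-W[2];yaw=np.arctan2(-d[0],d[1]);print("len",np.linalg.norm(d),"yaw",yaw)
B=R.from_euler("z",yaw).as_matrix()
o=np.mean([w-B@[-28.4,y,0] for w,y in zip(W,(84,28,-84))],0);print("rack o",o)
Bm,b0=bed([o[0],o[1],0],yaw)
print("sheet hole p2 px",proj(t,b0+Bm@[0,-28,26]),"sleeve seen",c(372,95,215,125))
for q in(1.65,1.8,2.0):print(q,proj(t,b0+Bm@[60-62*np.cos(q),0,73+62*np.sin(q)]))
r=onz(t,*c(288,162,370,200),68);g=onz(t,*c(526,112,370,200),68);print(r,g,np.linalg.norm(r-g))
# tray rim top edges in crop: left-top corner (190,117)... right-top (545,43)
a=onz(t,*c(190,117,370,200),24);b=onz(t,*c(545,43,370,200),24);print("tray edge",a,b,np.linalg.norm(a-b),np.arctan2(-(a-b)[0],(a-b)[1]))
y=np.arctan2(-(r-g)[0],(r-g)[1]);print("yaw",y)
go([r[0],r[1],230],eul=[np.pi,0,np.pi/2+y])
E
```

```text
[[604.4 153.1 177.3]
 [610.3  96.8 177.3]
 [617.6 -13.3 177.3]]
len 166.88362728670973 yaw 0.07913900955312844
rack o [639.79712283  71.80105308 177.3       ]
sheet hole p2 px (np.float64(294.56555052465865), np.float64(162.71595654752173)) sleeve seen (276.5833333333333, 140.41666666666666)
1.65 (np.float64(277.3015405861096), np.float64(145.93682006106104))
1.8 (np.float64(276.98294657057045), np.float64(141.5917276458759))
2.0 (np.float64(276.66452244056046), np.float64(135.85118611547153))
[ 482.44371054 -284.28785243   68.        ] [ 507.30764376 -390.44056842   68.        ] 109.02575056883585
tray edge [ 504.67869982 -250.43155297   24.        ] [ 543.40364986 -416.32681182   24.        ] 170.3550958007729 0.22932371974302088
yaw 0.23008019124504228
row [ 1.3369 -0.8635 -0.0167] [-3.000e-04 -3.000e-04 -9.938e-01] dist 477.5 deg 89.4
```

Emit:
move_arm:
  rows: "0.9 -0.58 0 0 0 -0.66 -1;0.9 -0.58 0 0 0 -0.66 -1;0.9 -0.58 0 0 0 -0.66 -1;0.9 -0.58 0 0 0 -0.66 -1;0.9 -0.58 0 0 0 -0.66 -1;0.9 -0.58 0 0 0 -0.66 -1;0.9 -0.58 0 0 0 -0.66 -1;0.9 -0.58 0 0 0 -0.66 -1;0.9 -0.58 0 0 0 -0.66 -1;0.9 -0.58 0 0 0 -0.66 -1"

```text
clock: 1.13
eef_pos: [377.2, -396.4, 225.4]
tool_rot: [3.141, -0.001, 1.282]
force: [-1.0, 0.5, -0.3]
width: 85.7
gripper_force: 0.0
```

```bash
python3 - <<'E'
from h import *
s=read_state();print(s["eef_pos"],s["tool_rot"])
go([482.4,-284.3,200],eul=[np.pi,0,np.pi/2+.23])
E
```

```text
[ 377.16860921 -396.42011581  225.36071242] [ 3.14080067e+00 -6.64838721e-04  1.28202222e+00]
row [0.4581 0.2297 0.085 ] [ 6.000e-04 -3.000e-04 -3.303e-01] dist 155.8 deg 29.7
```

Emit:
move_arm:
  rows: "0.458 0.23 0.085 0 0 -0.33 -1;0.458 0.23 0.085 0 0 -0.33 -1;0.458 0.23 0.085 0 0 -0.33 -1;0.458 0.23 0.085 0 0 -0.33 -1;0.458 0.23 0.085 0 0 -0.33 -1;0.458 0.23 0.085 0 0 -0.33 -1;0.458 0.23 0.085 0 0 -0.33 -1"

```text
clock: 1.72
eef_pos: [479.9, -288.7, 199.3]
tool_rot: [-3.14, 0.001, 1.79]
force: [0.6, -0.3, 0.5]
width: 85.7
gripper_force: 0.0
```

```bash
python3 - <<'E'
from h import *
s=read_state();d=get_image("wrist");print(s["eef_pos"],s["tool_rot"])
P=[482.4,-284.3,68];u=wproj(d,s,P);print(u)
h=cv2.cvtColor(d["img"],cv2.COLOR_RGB2HSV);m=cv2.inRange(h,(0,130,60),(8,255,255))|cv2.inRange(h,(172,130,60),(180,255,255))
n,l,st,c=cv2.connectedComponentsWithStats(m);print([(st[i].tolist(),c[i].round(1).tolist()) for i in range(1,n) if st[i,4]>100])
for dx,dy in((10,0),(0,10)):print(np.subtract(wproj(d,s,np.add(P,[dx,dy,0])),u))
im=d["img"].copy();cv2.circle(im,tuple(int(x) for x in u),3,(255,255,255),-1)
cv2.imwrite("pics/w1.png",im[:,:,::-1])
E
```

```text
[ 479.92444163 -288.74848996  199.33538217] [-3.13986084e+00  7.87879432e-04  1.79024917e+00]
(np.float64(325.05609747682604), np.float64(182.55171095775538))
[([304, 160, 40, 41, 1273], [323.3, 180.4]), ([414, 243, 109, 24, 1501], [458.9, 252.9])]
[10.35943539  2.25017321]
[  2.39192895 -10.08377204]
```

View pics/w1.png

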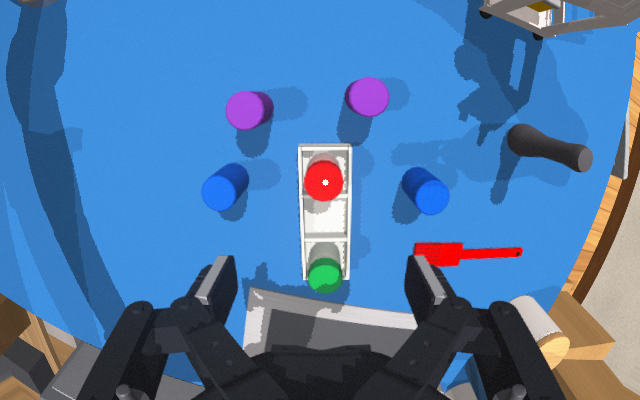

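The wrist view shows the red cap at (323,180), 2 px from the prediction, with the jaws in line with the tray's x. Nothing stands between the fingers and the jar, so I descend.

```bash
python3 - <<'E'
from h import *
go([481,-283.5,51],eul=[np.pi,0,np.pi/2+.23])
E
```

```text
row [0.0181 0.0093 0.4949] [-0.0011  0.0007 -0.0072] dist 148.6 deg 0.7
```

Emit:
move_arm:
  rows: "0.018 0.009 0.05 0 0 -0.007 -1;0.018 0.009 0.16 0 0 -0.007 -1;0.018 0.009 0.27 0 0 -0.007 -1;0.018 0.009 0.38 0 0 -0.007 -1;0.018 0.009 0.45 0 0 -0.007 -1;0.018 0.009 0.48 0 0 -0.007 -1;0.018 0.009 0.494 0 0 -0.007 -1;0.018 0.009 0.494 0 0 -0.007 -1"

```text
clock: 2.43
eef_pos: [482.2, -282.1, 51.4]
tool_rot: [-3.141, 0.0, 1.804]
force: [-0.1, -0.9, 0.4]
width: 85.8
gripper_force: 0.0
```

Emit:
move_arm:
  rows: "0 0 0 0 0 0 -0.2;0 0 0 0 0 0 0;0 0 0 0 0 0 0.2;0 0 0 0 0 0 0.4;0 0 0 0 0 0 1;0 0 0 0 0 0 1;0 0 0 0 0 0 1;0 0 0 0 0 0 1"

```text
clock: 3.1
eef_pos: [483.4, -281.5, 52.8]
tool_rot: [3.14, 0.002, 1.806]
force: [-1.9, 0.2, 7.4]
width: 34.1
gripper_force: 59.0
```

Emit:
move_arm:
  rows: "0 0 -0.05 0 0 0 1;0 0 -0.16 0 0 0 1;0 0 -0.28 0 0 0 1;0 0 -0.4 0 0 0 1;0 0 -0.5 0 0 0 1;0 0 -0.56 0 0 0 1;0 0 -0.56 0 0 0 1;0 0 -0.56 0 0 0 1"

```text
clock: 3.77
eef_pos: [483.1, -281.2, 220.7]
tool_rot: [3.14, 0.002, 1.806]
force: [-0.7, 0.2, -0.5]
width: 33.5
gripper_force: 59.9
```

```bash
python3 - <<'E'
from h import *
s=read_state();d=get_image("wrist");print(s["eef_pos"],s["tool_rot"])
Rt=R.from_euler("xyz",s["tool_rot"]).as_matrix()
im=d["img"].copy()
for z,c in((-15.2,(255,255,255)),(48.8,(0,255,0))):
    P=s["eef_pos"]+Rt@[0,0,z];u=wproj(d,s,P);print(z,u);cv2.circle(im,tuple(int(round(x)) for x in u),2,c,-1)
    r=[wproj(d,s,s["eef_pos"]+Rt@[19*np.cos(a),19*np.sin(a),z]) for a in np.arange(0,6.3,.2)];cv2.polylines(im,[np.int32(r)],False,c)
cv2.imwrite("pics/w2.png",cv2.resize(im[200:,170:490],None,fx=2.5,fy=2.5)[:,:,::-1])
B,b0=bed([640,72],.079)
Rg=np.c_[B[:,1],B[:,0],-B[:,2]];
T=b0+B@[0,-28,75+48.8];print("hover",T)
go(T,Rm=Rg)
E
```

```text
[ 483.09141672 -281.24714354  220.67993437] [3.13980521e+00 2.13351913e-03 1.80565228e+00]
-15.2 (np.float64(321.40816409690166), np.float64(270.1706712939669))
48.8 (np.float64(321.2783159902612), np.float64(220.76327167557452))Traceback (most recent call last):
  File "<stdin>", line 9, in <module>
  File "h.py", line 28, in bed
    B=(R.from_euler("z",yaw)*R.from_euler("y",-0.46)).as_matrix();return B,np.array([o[0],o[1],o[2]+120])
                                                                                               ~^^^
IndexError: list index out of range
```

View pics/w2.png

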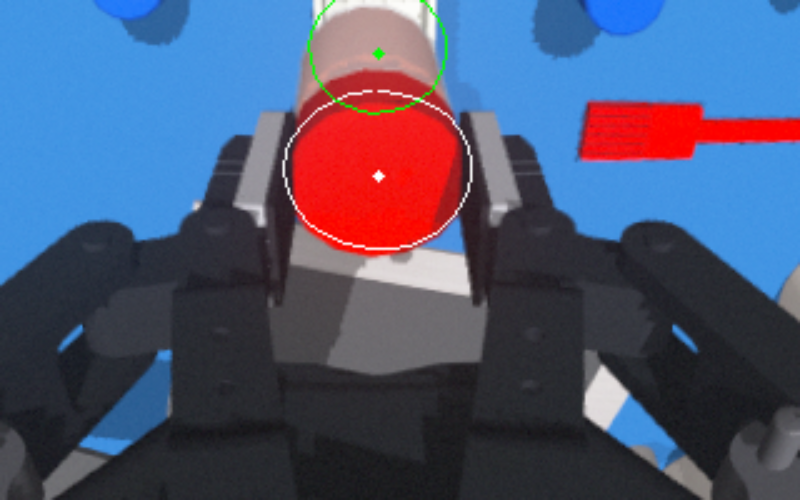

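The view shows the red jar held squarely, cap about (321,269) px, foot towards the top. I'll measure its offset in the hand along the centre column.

```bash
sed -i 's/o\[2\]+120/120/' h.py; python3 - <<'E'
from h import *
s=read_state();d=get_image("wrist")
for y in list(range(196,212))+list(range(222,246))+list(range(292,308)):print(y,d["img"][y,321].tolist(),end=" ")
T0=lambda x,z:np.round(wproj(d,s,s["eef_pos"]+R.from_euler("xyz",s["tool_rot"]).as_matrix()@[x,0,z])[1],1)
print();
for off in(0,-2,-4):print(off,"foot far",T0(19+off,48.8),T0(19+off,46.8),"cap join",T0(19+off,2.8),"cap far",T0(19+off,-15.2),"cap near",T0(-19+off,-15.2))
B,b0=bed([640,72],.079)
Rg=np.c_[B[:,1],B[:,0],-B[:,2]];
T=b0+B@[0,-28,75+48.8];print("hover",T)
go(T,Rm=Rg)
E
```

```text
196 [252, 252, 250] 197 [251, 250, 248] 198 [229, 228, 222] 199 [206, 205, 196] 200 [199, 195, 189] 201 [217, 216, 213] 202 [224, 220, 220] 203 [197, 171, 169] 204 [186, 154, 152] 205 [186, 151, 150] 206 [188, 155, 152] 207 [187, 152, 150] 208 [186, 154, 151] 209 [188, 155, 151] 210 [188, 155, 153] 211 [185, 154, 151] 222 [207, 161, 157] 223 [204, 162, 155] 224 [195, 155, 153] 225 [185, 152, 153] 226 [184, 150, 152] 227 [195, 138, 135] 228 [189, 82, 84] 229 [184, 37, 44] 230 [184, 38, 42] 231 [185, 40, 45] 232 [186, 40, 42] 233 [186, 39, 43] 234 [185, 35, 41] 235 [185, 38, 44] 236 [185, 31, 38] 237 [188, 39, 43] 238 [186, 37, 40] 239 [187, 38, 39] 240 [158, 37, 40] 241 [211, 35, 39] 242 [245, 38, 38] 243 [249, 38, 35] 244 [250, 40, 38] 245 [248, 31, 33] 292 [253, 7, 0] 293 [252, 0, 0] 294 [252, 5, 0] 295 [253, 23, 5] 296 [253, 19, 0] 297 [252, 4, 0] 298 [252, 0, 0] 299 [252, 11, 0] 300 [252, 2, 0] 301 [249, 14, 0] 302 [205, 95, 95] 303 [199, 180, 180] 304 [219, 212, 214] 305 [221, 214, 216] 306 [222, 216, 218] 307 [221, 216, 216] 
0 foot far 194.6 195.5 cap join 221.6 cap far 236.4 cap near 299.9
-2 foot far 197.4 198.4 cap join 225.0 cap far 240.1 cap near 302.8
-4 foot far 200.2 201.2 cap join 228.5 cap far 243.8 cap near 305.7
hover [587.42034015  39.74994218 230.93129919]
row [ 0.9567  0.5911 -0.0412] [-0.2933 -0.0234  0.0974] dist 337.6 deg 27.9
```

```bash
python3 - <<'E'
from h import *
B,b0=bed([640,72],.079)
Rg=np.c_[B[:,1],B[:,0],-B[:,2]];
T=b0+B@[0,-25,140+48.8];print("hover",T)
go(T,Rm=Rg)
E
```

```text
hover [558.41695992  40.46328252 289.17471153]
row [ 0.9818  0.4973 -0.2352] [-0.2933 -0.0234  0.0974] dist 337.6 deg 27.9
```

Emit:
move_arm:
  rows: "0.1 0.05 -0.06 -0.03 0 0.01 1;0.2 0.1 -0.12 -0.06 0 0.02 1;0.32 0.16 -0.18 -0.1 -0.01 0.03 1;0.44 0.22 -0.235 -0.14 -0.01 0.045 1;0.56 0.28 -0.235 -0.18 -0.015 0.06 1;0.68 0.34 -0.235 -0.22 -0.02 0.075 1;0.8 0.4 -0.235 -0.26 -0.02 0.09 1;0.89 0.45 -0.235 -0.293 -0.023 0.097 1;0.95 0.48 -0.235 -0.293 -0.023 0.097 1;0.982 0.497 -0.235 -0.293 -0.023 0.097 1;0.982 0.497 -0.235 -0.293 -0.023 0.097 1;0.982 0.497 -0.235 -0.293 -0.023 0.097 1"

```text
clock: 4.87
eef_pos: [558.2, 40.8, 288.5]
tool_rot: [2.683, 0.001, 1.652]
force: [0.1, 0.0, -0.8]
width: 33.7
gripper_force: 59.9
```

```bash
python3 - <<'E'
from h import *
s=read_state();d=get_image("wrist");print(s["eef_pos"],s["tool_rot"])
B,b0=bed([640,72],.079);Rg=np.c_[B[:,1],B[:,0],-B[:,2]]
im=d["img"].copy()
def ring(c,r,col):
    cv2.polylines(im,[np.int32([np.round(wproj(d,s,b0+B@(np.add(c,[r*np.cos(a),r*np.sin(a),0])))) for a in np.arange(0,6.4,.2)])],False,col)
for y in(84,28,-84):ring([0,y,64],19,(0,255,0))
ring([0,-28,26],21,(255,0,255))
print(wproj(d,s,b0+B@[0,-84,64]),wproj(d,s,b0+B@[0,28,64]),wproj(d,s,b0+B@[0,-28,26]))
cv2.imwrite("pics/w3.png",im[:,:,::-1])
go(b0+B@[0,-25,140+48.8],Rm=Rg)
E
```

```text
[558.19145987  40.754829   288.49144811] [2.68333228e+00 5.66379879e-04 1.65247463e+00]
(np.float64(322.1265157689225), np.float64(246.0762893619229)) (np.float64(322.6667431993606), np.float64(131.50772020170794)) (np.float64(322.305787108903), np.float64(181.07320823524725))
row [ 0.003   0.0015 -0.0013] [-0.001   0.0003  0.0004] dist 1.1 deg 0.1
```

View pics/w3.png

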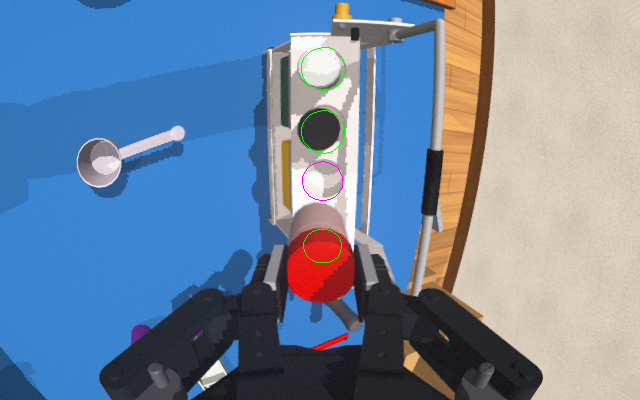

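The wrist view shows free hole ring at (322,181) matched to within 2–3 px, black cap about (319,130), white about (321,68). The bar is clear on the right at x≈433.

```bash
python3 - <<'E'
from h import *
s=read_state();d=get_image("wrist");g=cv2.cvtColor(d["img"],cv2.COLOR_RGB2GRAY)
B,b0=bed([640,72],.079)
h=cv2.cvtColor(d["img"],cv2.COLOR_RGB2HSV)
sub=(g[105:157,295:350]<75).astype(np.uint8);n,l,st,c=cv2.connectedComponentsWithStats(sub);i=1+np.argmax(st[1:,4]);print("black",st[i],c[i]+[295,105])
sub=cv2.GaussianBlur(g,(3,3),0);cir=None
P=lambda x,y,z:np.round(wproj(d,s,b0+B@[x,y,z]),1)
print("pred black",P(0,28,64),"edges sheet",P(-33,-5,26),P(33,-5,26),P(-33,-56,26),P(33,-56,26),"mm",P(10,28,64),P(0,38,64))
for y in(155,207):print(y,[(x,int(g[y,x])) for x in list(range(284,298))+list(range(350,372))])
x=322;print([(y,d["img"][y,x].tolist()) for y in range(152,206,2)])
y=181;print([(x,int(g[y,x])) for x in range(292,356,2)])
E
```

```text
black [   3    2   42   42 1342] [318.20342772 127.20342772]
pred black [322.5 130. ] edges sheet [290.1 158.2] [354.5 158.3] [291.4 205. ] [353.  205.1] mm [333.9 130. ] [322.5 118.7]
155 [(284, 126), (285, 127), (286, 128), (287, 130), (288, 123), (289, 114), (290, 123), (291, 154), (292, 167), (293, 166), (294, 169), (295, 170), (296, 168), (297, 169), (350, 242), (351, 241), (352, 241), (353, 241), (354, 241), (355, 241), (356, 242), (357, 206), (358, 145), (359, 116), (360, 115), (361, 113), (362, 113), (363, 111), (364, 137), (365, 153), (366, 152), (367, 150), (368, 154), (369, 153), (370, 159), (371, 231)]
207 [(284, 191), (285, 187), (286, 176), (287, 156), (288, 132), (289, 125), (290, 113), (291, 128), (292, 181), (293, 248), (294, 251), (295, 251), (296, 251), (297, 251), (350, 252), (351, 251), (352, 251), (353, 251), (354, 251), (355, 221), (356, 162), (357, 127), (358, 130), (359, 129), (360, 127), (361, 116), (362, 141), (363, 146), (364, 149), (365, 149), (366, 150), (367, 151), (368, 236), (369, 241), (370, 210), (371, 126)]
[(152, [239, 230, 226]), (154, [247, 241,
[... 292 characters left out ...]
]), (180, [252, 251, 250]), (182, [252, 252, 250]), (184, [252, 251, 251]), (186, [251, 250, 250]), (188, [245, 238, 235]), (190, [246, 240, 235]), (192, [231, 221, 219]), (194, [214, 201, 195]), (196, [227, 222, 218]), (198, [252, 251, 251]), (200, [252, 251, 251]), (202, [226, 222, 224]), (204, [180, 150, 145])]
[(292, 247), (294, 251), (296, 251), (298, 251), (300, 252), (302, 251), (304, 232), (306, 239), (308, 239), (310, 239), (312, 250), (314, 251), (316, 251), (318, 251), (320, 251), (322, 251), (324, 207), (326, 208), (328, 204), (330, 207), (332, 210), (334, 212), (336, 210), (338, 184), (340, 167), (342, 157), (344, 205), (346, 251), (348, 251), (350, 251), (352, 251), (354, 251)]
```

```bash
cat >> h.py <<'E'
B,b0=bed([640,72],.079);b0=b0+B@[1.6,2,0];Rg=np.c_[B[:,1],B[:,0],-B[:,2]]
E
python3 - <<'E'
from h import *
go(b0+B@[0,-28+3.5,36+48.8],Rm=Rg)
E
```

```text
row [0.0139 0.0065 0.3459] [-0.0007  0.0006 -0.0003] dist 103.9 deg 0.1
```

Emit:
move_arm:
  rows: "0.014 0.0065 0.03 0 0 0 1;0.014 0.0065 0.1 0 0 0 1;0.014 0.0065 0.17 0 0 0 1;0.014 0.0065 0.24 0 0 0 1;0.014 0.0065 0.3 0 0 0 1;0.014 0.0065 0.335 0 0 0 1;0.014 0.0065 0.346 0 0 0 1;0.014 0.0065 0.346 0 0 0 1;0.014 0.0065 0.346 0 0 0 1"

```text
clock: 5.72
eef_pos: [606.2, 46.3, 197.2]
tool_rot: [2.682, 0.0, 1.648]
force: [-0.0, -0.0, 0.1]
width: 33.8
gripper_force: 59.9
```

```bash
python3 - <<'E'
from h import *
s=read_state();d=get_image("wrist");print(B.T@(s["eef_pos"]-b0),s["force"])
im=d["img"].copy()
def ring(c,r,col,rel=0):
    Rt=R.from_euler("xyz",s["tool_rot"]).as_matrix()
    f=(lambda p:s["eef_pos"]+Rt@p) if rel else (lambda p:b0+B@p)
    q=np.array([wproj(d,s,f(np.add(c,[r*np.cos(a),r*np.sin(a),0]))) for a in np.arange(0,6.4,.2)])
    cv2.polylines(im,[np.int32(np.round(q))],False,col)
ring([0,28,64],19,(0,255,0))
ring([0,-28,26],21,(255,0,255))
ring([-3.5,0,48.8],19,(0,255,255),1);ring([-2,0,-15.2],19,(0,255,255),1)
cv2.imwrite("pics/w4.png",cv2.resize(im[60:310,210:430],None,fx=2.4,fy=2.4,interpolation=cv2.INTER_CUBIC)[:,:,::-1])
E
```

```text
[  0.65206333 -24.90403346  84.99734796] [-0.01149659 -0.02271032  0.06997431]
```

View pics/w4.png

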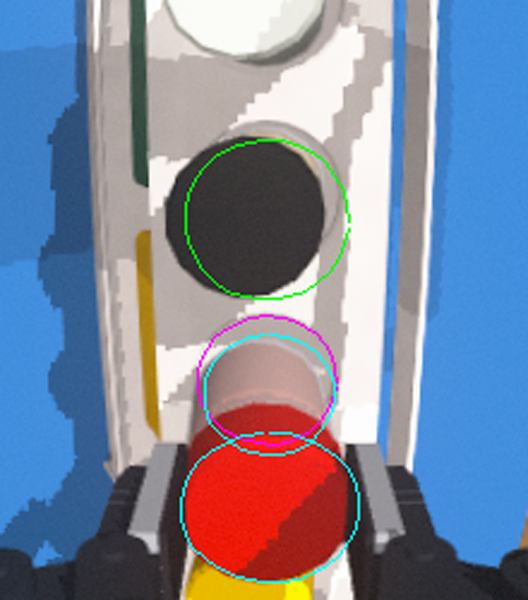

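The hole ring (267,380) and the foot ring (268,394) in the crop agree, with the foot about 0.7 mm short in y. I insert slowly.

Emit:
move_arm:
  rows: "0.0023 -0.002 0.008 0 0 0 1;0.0023 -0.002 0.016 0 0 0 1;0.0023 -0.002 0.024 0 0 0 1;0.0023 -0.002 0.032 0 0 0 1;0.0023 -0.002 0.04 0 0 0 1;0.0023 -0.002 0.048 0 0 0 1;0.0023 -0.002 0.056 0 0 0 1;0.0023 -0.002 0.056 0 0 0 1"

```text
clock: 6.43
eef_pos: [613.7, 49.2, 182.2]
tool_rot: [2.68, 0.001, 1.65]
force: [0.5, -0.1, 0.5]
width: 33.9
gripper_force: 59.9
```

```bash
python3 - <<'E'
from h import *
s=read_state();print(B.T@(s["eef_pos"]-b0))
go(b0+B@[0,-28+4.2,4+48.8],Rm=Rg)
E
```

```text
[  0.89388352 -22.61289719  68.19435407]
row [-0.0039 -0.003   0.0513] [0.0007 0.0002 0.0005] dist 15.5 deg 0.1
```

Emit:
move_arm:
  rows: "-0.003 -0.003 0.006 0 0 0 1;-0.003 -0.003 0.013 0 0 0 1;-0.003 -0.003 0.02 0 0 0 1;-0.003 -0.003 0.027 0 0 0 1;-0.003 -0.003 0.034 0 0 0 1;-0.003 -0.003 0.041 0 0 0 1;-0.003 -0.003 0.046 0 0 0 1;-0.003 -0.003 0.046 0 0 0 1"

```text
clock: 7.1
eef_pos: [618.9, 49.1, 169.5]
tool_rot: [2.681, 0.0, 1.651]
force: [2.5, -0.2, -1.3]
width: 33.9
gripper_force: 59.8
```

Emit:
move_arm:
  rows: "0 0 0.004 0 0 0 1;0 0 0.008 0 0 0 1;0 0 0.012 0 0 0 1;0 0 0.015 0 0 0 1;0 0 0.015 0 0 0 1"

```text
clock: 7.52
eef_pos: [620.8, 49.2, 165.5]
tool_rot: [2.681, 0.0, 1.651]
force: [1.1, 0.4, -0.6]
width: 33.7
gripper_force: 59.9
```

```bash
python3 - <<'E'
from h import *
s=read_state();print(B.T@(s["eef_pos"]-b0),B.T@s["force"])
E
```

```text
[ -0.18218498 -23.22088164  50.12715266] [ 0.73987952  0.33256999 -1.01615099]
```

Emit:
move_arm:
  rows: "0 0 0.003 0 0 0 1;0 0 0.006 0 0 0 1;0 0 0.009 0 0 0 1;0 0 0.012 0 0 0 1;0 0 0.012 0 0 0 1"

```text
clock: 7.93
eef_pos: [621.7, 49.3, 163.4]
tool_rot: [2.68, 0.001, 1.651]
force: [-7.3, -1.1, 12.6]
width: 33.8
gripper_force: 61.6
```

Emit:
move_arm:
  rows: "0 0 0 0 0 0 0.1;0 0 0 0 0 0 0;0 0 0 0 0 0 -0.1;0 0 0 0 0 0 -0.1;0 0 0 0 0 0 -0.1;0 0 0 0 0 0 -0.1"

```text
clock: 8.43
eef_pos: [622.3, 49.4, 162.3]
tool_rot: [2.681, 0.0, 1.651]
force: [0.5, -0.0, -0.1]
width: 47.2
gripper_force: 0.0
```

Emit:
move_arm:
  rows: "0 0 -0.02 0 0 0 -0.1;0 0 -0.05 0 0 0 -0.1;0 0 -0.1 0 0 0 -0.1;0 0 -0.18 0 0 0 -0.1;0 0 -0.28 0 0 0 -0.1;0 0 -0.37 0 0 0 -0.1;0 0 -0.42 0 0 0 -0.1;0 0 -0.42 0 0 0 -0.1;0 0 -0.42 0 0 0 -0.1"

```text
clock: 9.18
eef_pos: [566.8, 44.3, 275.9]
tool_rot: [2.679, 0.001, 1.649]
force: [0.3, -0.2, -1.0]
width: 46.9
gripper_force: 0.0
```

```bash
python3 - <<'E'
from h import *
s=read_state();d=get_image("wrist");t=get_image("top");print(B.T@(s["eef_pos"]-b0))
im=d["img"].copy()
h=cv2.cvtColor(im,cv2.COLOR_RGB2HSV);m=cv2.inRange(h,(0,150,60),(8,255,255))
n,l,st,c=cv2.connectedComponentsWithStats(m);print([(st[i].tolist(),c[i].round(1).tolist()) for i in range(1,n) if st[i,4]>100])
P=lambda x,y,z:np.round(wproj(d,s,b0+B@[x,y,z]),1)
print("pred p2",P(0,-28,64),P(0,-28,70),P(10,-28,64),P(0,-18,64),"black",P(0,28,64))
for q in (1.65,1.75,1.85,1.95):print("sleeve",q,P(60-62*np.cos(q),0,73+62*np.sin(q)),P(60-62*np.cos(q),24,73+62*np.sin(q)),P(60-62*np.cos(q),-24,73+62*np.sin(q)), proj(t,b0+B@[60-62*np.cos(q),0,73+62*np.sin(q)]))
cv2.imwrite("pics/w5.png",im[:,:,::-1])
E
```

```text
[  0.25682392 -23.87656683 173.11489173]
[([298, 173, 42, 44, 1421], [318.7, 194.3])]
pred p2 [321.1 198. ] [321.1 200.3] [332.4 198. ] [321.1 187.1] black [321.1 134.3]
sleeve 1.65 [420.3 192.3] [423.5 156.4] [416.5 225.8] (np.float64(276.22302788037797), np.float64(145.1572927466964))
sleeve 1.75 [428.6 192. ] [432.  156.4] [424.6 225.2] (np.float64(276.00196046478834), np.float64(142.2609376084492))
sleeve 1.85 [436.2 191.4] [439.7 156.3] [431.9 224.2] (np.float64(275.81055575637583), np.float64(139.3564668168285))
sleeve 1.95 [443.  190.5] [446.6 156. ] [438.6 222.9] (np.float64(275.6512548865679), np.float64(136.47968623661643))
```

View pics/w5.png

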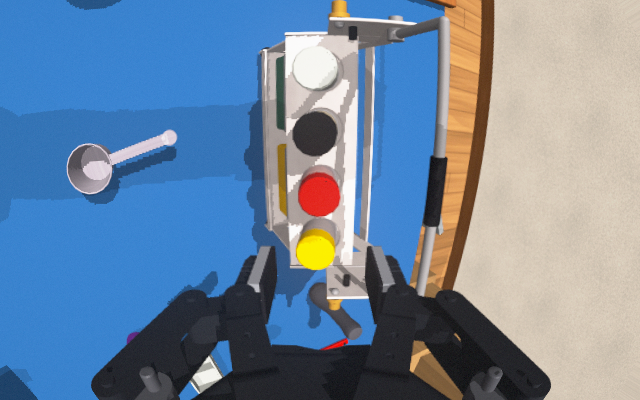

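The view shows the red cap at (319,194), the same size as its neighbours, so it is seated. The sleeve is at (436,191), giving q≈1.83. Next the open fork goes over the sleeve.

```bash
python3 - <<'E'
from h import *
go(b0+B@[78,0,172],Rm=Rg)
E
```

```text
row [ 7.930e-02  2.626e-01 -1.000e-04] [0.     0.0003 0.0002] dist 82.3 deg 0.0
```

Emit:
move_arm:
  rows: "0.02 0.06 0 0 0 0 0.25;0.05 0.16 0 0 0 0 0.25;0.079 0.24 0 0 0 0 0.25;0.079 0.263 0 0 0 0 0.25;0.079 0.263 0 0 0 0 0.25;0.079 0.263 0 0 0 0 0.25;0.079 0.263 0 0 0 0 0.25"

```text
clock: 9.87
eef_pos: [633.5, 73.4, 308.5]
tool_rot: [2.684, 0.001, 1.65]
force: [-0.1, -0.5, -0.5]
width: 32.1
gripper_force: 0.0
```

```bash
python3 - <<'E'
from h import *
s=read_state();print(B.T@(s["eef_pos"]-b0))
go(b0+B@[78,0,131],Rm=Rg)
d=get_image("wrist")
P=lambda x,y,z:np.round(wproj(d,s,b0+B@[x,y,z]),1)
print(P(76,0,133),P(78,0,159))
cv2.imwrite("pics/w6.png",cv2.resize(d["img"][100:400,160:480],None,fx=2,fy=2)[:,:,::-1])
E
```

```text
[ 7.63616231e+01 -9.56504868e-02  1.71782152e+02]
row [0.0004 0.0058 0.1359] [-0.0014  0.0006  0.0007] dist 40.8 deg 0.2
[321.5 226.2] [324.9 244.3]
```

View pics/w6.png

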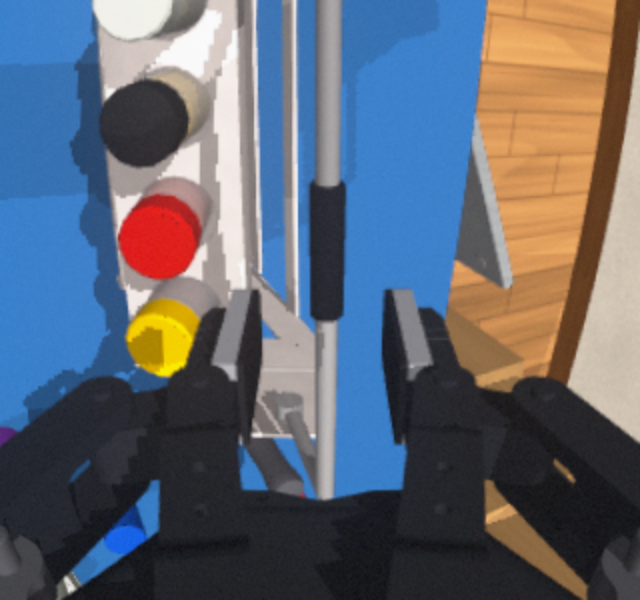

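The sleeve at (324,225) lies midway between the fingers, so I go down.

Emit:
move_arm:
  rows: "0 0.006 0.02 0 0 0 0.25;0 0.006 0.05 0 0 0 0.25;0 0.006 0.08 0 0 0 0.25;0 0.006 0.11 0 0 0 0.25;0 0.006 0.13 0 0 0 0.25;0 0.006 0.136 0 0 0 0.25;0 0.006 0.136 0 0 0 0.25"

```text
clock: 10.5
eef_pos: [654.6, 75.9, 273.7]
tool_rot: [2.682, 0.0, 1.651]
force: [0.7, 0.1, -0.7]
width: 32.0
gripper_force: 0.0
```

Emit:
move_arm:
  rows: "0 -0.02 0 0 0 0 0.25;0 -0.035 0 0 0 0 0.25;0 -0.046 0 0 0 0 0.25;0 -0.067 -0.004 0 0 0 0.25;0 -0.087 -0.007 0 0 0 0.25;0 -0.108 -0.006 0 0 0 0.25;0 -0.128 -0.004 0 0 0 0.25;0 -0.148 0.001 0 0 0 0.25;0 -0.168 0.007 0 0 0 0.25;0 -0.187 0.016 0 0 0 0.25;0 -0.205 0.026 0 0 0 0.25;0 -0.205 0.026 0 0 0 0.25"

```text
clock: 11.5
eef_pos: [601.8, 71.3, 238.9]
tool_rot: [2.683, 0.001, 1.651]
force: [0.2, -0.5, -0.7]
width: 32.1
gripper_force: 0.0
```

```bash
python3 - <<'E'
from h import *
s=read_state();print(B.T@(s["eef_pos"]-b0),B.T@s["force"])
d=get_image("wrist");t=get_image("top")
P=lambda x,y,z:np.round(wproj(d,s,b0+B@[x,y,z]),1)
for q in(1.2,1.1,1.0,.9):print(q,P(60-62*np.cos(q),0,73+62*np.sin(q)),proj(t,b0+B@[60-62*np.cos(q),0,73+62*np.sin(q)]))
cv2.imwrite("pics/w7.png",cv2.resize(d["img"][100:400,160:480],None,fx=2,fy=2)[:,:,::-1])
E
```

```text
[ 17.00652818   0.30227383 123.48891944] [-0.14225004 -0.46600455 -0.66548663]
1.2 [360.9 262.1] (np.float64(277.5008408564694), np.float64(157.17172383494312))
1.1 [349.9 259.9] (np.float64(277.82614482190036), np.float64(159.43140148959273))
1.0 [339.6 257.1] (np.float64(278.15810627296656), np.float64(161.48586672980844))
0.9 [330.2 253.9] (np.float64(278.4928352036534), np.float64(163.3152944416057))
```

View pics/w7.png

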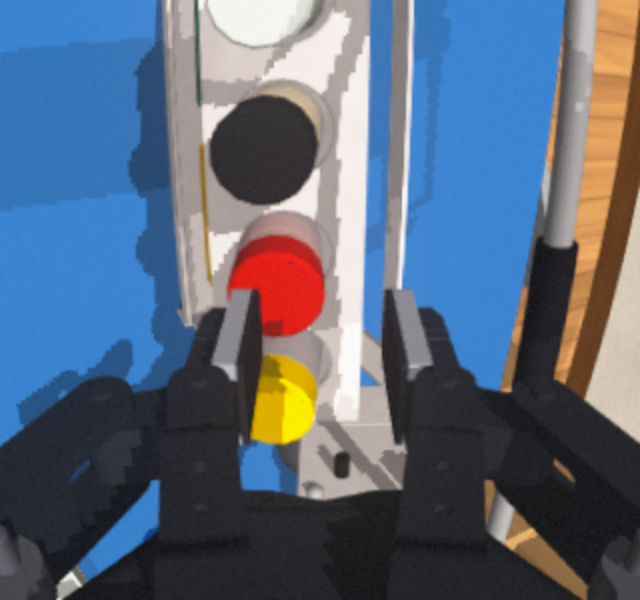

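The fork came through without the bar. The sleeve is still out on the right at about (434,255) full-frame. I'll find out where it actually is.

```bash
python3 - <<'E'
from h import *
s=read_state();d=get_image("wrist");t=get_image("top");c=get_image("scene")
P=lambda x,y,z:np.round(wproj(d,s,b0+B@[x,y,z]),1)
for q in(1.5,1.6,1.7,1.8,1.9,2.0):
    p=[60-62*np.cos(q),0,73+62*np.sin(q)]
    print(q,np.round(p,1),P(*p),"top end",P(p[0],24,p[2]),np.round(proj(t,b0+B@p),1),np.round(proj(c,b0+B@p),1))
i=np.array(t["img"]).max(2).astype(int)
for u in(262,266,290):print(u,i[130:170,u].tolist())
g=d["img"].max(2);
for v in(225,235):print(v,g[v,405:460].tolist())
E
```

```text
1.5 [ 55.6   0.  134.8] [392.2 265.4] top end [396.8 223.7] [276.6 149.4] [362.3 154.5]
1.6 [ 61.8   0.  135. ] [403.5 265.1] top end [408.8 223.6] [276.3 146.6] [364. 154.]
1.7 [ 68.    0.  134.5] [414.3 264.2] top end [420.1 223.1] [276.1 143.7] [365.8 153.7]
1.8 [ 74.1   0.  133.4] [424.3 262.7] top end [430.6 222. ] [275.9 140.8] [367.7 153.6]
1.9 [ 80.    0.  131.7] [433.4 260.6] top end [440.  220.5] [275.7 137.9] [369.7 153.7]
2.0 [ 85.8   0.  129.4] [441.5 258.1] top end [448.3 218.7] [275.6 135.1] [371.6 154. ]
262 [190, 189, 189, 189, 190, 228, 230, 106, 144, 175, 161, 140, 222, 231, 119, 150, 222, 236, 177, 202, 235, 243, 238, 207, 165, 165, 212, 243, 242, 242, 242, 242, 242, 243, 232, 167, 42, 43, 42, 46]
266 [191, 189, 190, 190, 181, 218, 225, 55, 49, 48, 55, 50, 175, 214, 74, 60, 69, 73, 64, 51, 70, 119, 141, 141, 155, 162, 153, 156, 156, 122, 103, 93, 54, 41, 41, 36, 36, 45, 53, 41]
290 [189, 189, 187, 186, 210, 206, 147, 197, 204, 171, 150, 186, 180, 149, 184, 216, 229, 176, 217, 242, 243, 243, 236, 204, 160, 154, 159, 168, 180, 209, 224, 223, 222, 223, 223, 223, 224, 224, 223, 223]
225 [208, 208, 209, 208, 210, 207, 208, 207, 210, 208, 208, 210, 209, 208, 208, 208, 209, 216, 85, 39, 31, 33, 30, 24, 34, 28, 30, 31, 33, 36, 36, 37, 34, 32, 34, 39, 36, 39, 37, 40, 147, 218, 232, 233, 233, 234, 233, 234, 234, 233, 232, 232, 233, 204, 130]
235 [209, 208, 208, 208, 210, 208, 206, 209, 208, 207, 205, 209, 210, 208, 208, 197, 147, 35, 30, 29, 28, 24, 26, 33, 31, 32, 29, 32, 32, 42, 39, 35, 41, 35, 35, 39, 39, 40, 60, 202, 223, 222, 222, 221, 218, 212, 205, 200, 196, 190, 187, 142, 96, 94, 96]
```

```bash
python3 - <<'E'
from h import *
s=read_state();d=get_image("wrist");Rt=R.from_euler("xyz",s["tool_rot"]).as_matrix()
for x in(-11,11):
  for z in(-25,-15,-5,5,14):print(x,z,[np.round(wproj(d,s,s["eef_pos"]+Rt@[x,y,z]),1).tolist() for y in(-16,16)])
E
```

```text
-11 -25 [[289.9, 298.4], [354.5, 298.4]]
-11 -15 [[291.5, 287.0], [352.8, 287.0]]
-11 -5 [[293.0, 276.6], [351.2, 276.6]]
-11 5 [[294.4, 267.2], [349.7, 267.2]]
-11 14 [[295.5, 259.5], [348.5, 259.5]]
11 -25 [[287.6, 260.6], [357.0, 260.6]]
11 -15 [[289.6, 250.3], [354.9, 250.3]]
11 -5 [[291.3, 241.2], [353.0, 241.2]]
11 5 [[292.9, 233.0], [351.3, 233.0]]
11 14 [[294.2, 226.4], [349.9, 226.4]]
```

The image puts the pad tips about 9 mm behind the TCP at this opening, which explains passing over the sleeve. I go back over it and reach 16 mm deeper.

Emit:
move_arm:
  rows: "0 0 -0.06 0 0 0 0.25;0 0 -0.13 0 0 0 0.25;0 0 -0.18 0 0 0 0.25;0 0.07 -0.18 0 0 0 0.25;0 0.14 -0.18 0 0 0 0.25;0 0.2 -0.18 0 0 0 0.25;0 0.21 -0.18 0 0 0 0.25;0 0.21 -0.18 0 0 0 0.25;0 0.21 -0.18 0 0 0 0.25"

```text
clock: 12.55
eef_pos: [634.5, 74.1, 315.9]
tool_rot: [2.682, 0.001, 1.651]
force: [-0.5, 0.1, -0.2]
width: 32.1
gripper_force: 0.0
```

```bash
python3 - <<'E'
from h import *
s=read_state();print(B.T@(s["eef_pos"]-b0),B.T@s["force"])
go(b0+B@[78.5,0,114],Rm=Rg)
E
```

```text
[ 80.64750717   0.49447229 177.889355  ] [-0.50304341  0.16001632  0.05378289]
row [-0.0016 -0.0071  0.213 ] [-0.0003  0.0001  0.0006] dist 63.9 deg 0.1
```

Emit:
move_arm:
  rows: "0 -0.007 0.03 0 0 0 0.25;0 -0.007 0.06 0 0 0 0.25;0 -0.007 0.09 0 0 0 0.25;0 -0.007 0.12 0 0 0 0.25;0 -0.007 0.15 0 0 0 0.25;0 -0.007 0.18 0 0 0 0.25;0 -0.007 0.205 0 0 0 0.25;0 -0.007 0.213 0 0 0 0.25;0 -0.007 0.213 0 0 0 0.25"

```text
clock: 13.3
eef_pos: [662.0, 76.4, 257.6]
tool_rot: [2.682, 0.0, 1.651]
force: [0.5, -0.0, 0.5]
width: 32.0
gripper_force: 0.0
```

```bash
python3 - <<'E'
from h import *
s=read_state();print(B.T@(s["eef_pos"]-b0),B.T@s["force"])
E
```

```text
[ 79.39053759   0.64029224 113.38060935] [ 0.68801223 -0.07122703  0.21840026]
```

Emit:
move_arm:
  rows: "0 -0.015 0 0 0 0 0.25;0 -0.03 -0.003 0 0 0 0.25;0 -0.041 -0.005 0 0 0 0.25;0 -0.051 -0.007 0 0 0 0.25;0 -0.061 -0.008 0 0 0 0.25;0 -0.072 -0.01 0 0 0 0.25;0 -0.082 -0.011 0 0 0 0.25;0 -0.092 -0.012 0 0 0 0.25;0 -0.103 -0.012 0 0 0 0.25;0 -0.113 -0.011 0 0 0 0.25;0 -0.123 -0.01 0 0 0 0.25"

```text
clock: 14.22
eef_pos: [627.4, 73.5, 244.6]
tool_rot: [2.681, 0.0, 1.651]
force: [1.1, 0.7, 1.2]
width: 31.9
gripper_force: 0.4
```

```bash
cat > q.py <<'E'
from h import *
s=read_state();d=get_image("wrist");t=get_image("top");print(B.T@(s["eef_pos"]-b0),B.T@s["force"])
g=d["img"].max(2).astype(int)
# rod beside sleeve/ sleeve: dark run near each predicted q at bed y=20 ; use rod at y=60 too
for q in np.arange(0,2,.2):
    p=[60-62*np.cos(q),0,73+62*np.sin(q)]
    print(round(q,1),np.round(p,0),"wr y18",np.round(wproj(d,s,b0+B@[p[0],18,p[2]])),"top",np.round(proj(t,b0+B@p),1))
m=(t["img"].max(2)<70).astype(np.uint8);n,l,st,c=cv2.connectedComponentsWithStats(m[130:185,255:300]);print([(c[i].round(1)+[255,130],st[i].tolist()) for i in range(1,n) if st[i,4]>20])
E
python3 q.py; python3 - <<'E'
from h import *
d=get_image("wrist");a=cv2.resize(d["img"][80:340,160:480],None,fx=2,fy=2);cv2.imwrite("pics/w8.png",a[:,:,::-1])
E
```

```text
[ 42.51874933   0.46829588 117.16195486] [1.58176532 0.62932731 0.59326559]
0.0 [-2.  0. 73.] wr y18 [255. 199.] top [281.1 168.1]
0.2 [-1.  0. 85.] wr y18 [253. 205.] top [280.6 168.9]
0.4 [ 3.  0. 97.] wr y18 [255. 212.] top [280.1 168.6]
0.6 [  9.   0. 108.] wr y18 [262. 219.] top [279.5 167.3]
0.8 [ 17.   0. 117.] wr y18 [273. 226.] top [278.8 164.9]
1.0 [ 27.   0. 125.] wr y18 [290. 232.] top [278.2 161.5]
1.2 [ 38.   0. 131.] wr y18 [312. 237.] top [277.5 157.2]
1.4 [ 49.   0. 134.] wr y18 [337. 240.] top [276.9 152.1]
1.6 [ 62.   0. 135.] wr y18 [363. 241.] top [276.3 146.6]
1.8 [ 74.   0. 133.] wr y18 [388. 239.] top [275.9 140.8]
[(array([277. , 153.4]), [0, 2, 36, 45, 425]), (array([265.4, 179.3]), [0, 41, 29, 14, 237])]
```

View pics/w8.png

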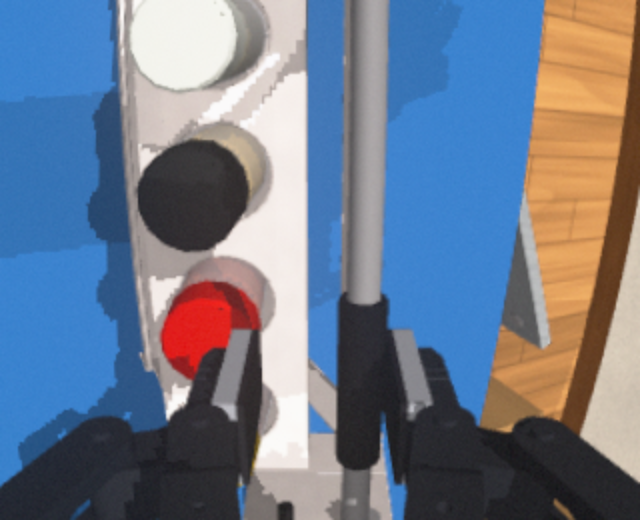

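The bar now rides ahead of the rear pad: sleeve at crop (362,380), q≈1.43, force 1.5 N. I've now viewed 11 pictures, one over the limit of 10, so the rest is by numbers only.

Emit:
move_arm:
  rows: "0 -0.012 0.003 0 0 0 0.25;0 -0.024 0.007 0 0 0 0.25;0 -0.035 0.011 0 0 0 0.25;0 -0.045 0.015 0 0 0 0.25;0 -0.055 0.02 0 0 0 0.25;0 -0.064 0.024 0 0 0 0.25;0 -0.073 0.029 0 0 0 0.25;0 -0.082 0.033 0 0 0 0.25;0 -0.098 0.045 0 0 0 0.25;0 -0.114 0.059 0 0 0 0.25;0 -0.128 0.074 0 0 0 0.25;0 -0.135 0.082 0 0 0 0.25"

```text
clock: 15.37
eef_pos: [601.9, 71.4, 204.0]
tool_rot: [2.681, 0.001, 1.651]
force: [-0.1, -0.3, 0.5]
width: 32.3
gripper_force: 0.1
```

```bash
cat > q2.py <<'E'
from h import *
s=read_state();d=get_image("wrist");t=get_image("top");print("tcp",np.round(B.T@(s["eef_pos"]-b0),1),"F",np.round(B.T@s["force"],1))
# rod at bed y=+60: bright grey run in row; report profile of saturation (rod & white unsaturated, cap gaps) -> use rod over blue? sleeve dark run in wrist
P=lambda x,y,z:wproj(d,s,b0+B@[x,y,z])
h=cv2.cvtColor(d["img"],cv2.COLOR_RGB2HSV)
# sleeve: dark along its y extent; score darkness along predicted sleeve line incl. contrast to the sides
for q in np.arange(0,1.61,.1):
    x,z=60-62*np.cos(q),73+62*np.sin(q)
    f=lambda dx:np.mean([h[int(round(P(x+dx,y,z)[1])),int(round(P(x+dx,y,z)[0])),2] for y in np.linspace(5,22,8)])
    t0=lambda y:t["img"][tuple(int(round(v)) for v in proj(t,b0+B@[x,y,z])[::-1])].max()
    print(round(q,1),"in",f(0).round(),"l/r",f(-9).round(),f(9).round(),"| px",np.round(P(x,15,z)),"top slv",[int(t0(y)) for y in(-18,-9,0,9,18)])
E
python3 q2.py
```

```text
tcp [ 1.6  0.5 92.2] F [ 0.1 -0.3  0.5]
0.0 in 121.0 l/r 110.0 135.0 | px [316. 217.] top slv [82, 32, 29, 34, 39]
0.1 in 136.0 l/r 123.0 133.0 | px [316. 221.] top slv [81, 32, 31, 36, 36]
0.2 in 154.0 l/r 137.0 105.0 | px [318. 226.] top slv [81, 26, 31, 36, 36]
0.3 in 195.0 l/r 150.0 93.0 | px [321. 230.] top slv [81, 26, 33, 36, 36]
0.4 in 201.0 l/r 178.0 94.0 | px [325. 235.] top slv [81, 26, 33, 35, 38]
0.5 in 65.0 l/r 187.0 70.0 | px [330. 240.] top slv [81, 26, 28, 35, 38]
0.6 in 57.0 l/r 181.0 130.0 | px [337. 245.] top slv [21, 29, 29, 35, 38]
0.7 in 49.0 l/r 211.0 167.0 | px [346. 250.] top slv [26, 40, 24, 69, 41]
0.8 in 77.0 l/r 45.0 99.0 | px [356. 254.] top slv [81, 40, 29, 99, 48]
0.9 in 157.0 l/r 44.0 179.0 | px [367. 259.] top slv [182, 46, 37, 126, 51]
1.0 in 100.0 l/r 79.0 216.0 | px [380. 262.] top slv [223, 57, 39, 135, 30]
1.1 in 195.0 l/r 103.0 216.0 | px [393. 266.] top slv [207, 166, 31, 135, 25]
1.2 in 215.0 l/r 138.0 216.0 | px [407. 268.] top slv [239, 87, 69, 141, 128]
1.3 in 216.0 l/r 210.0 189.0 | px [421. 270.] top slv [243, 24, 40, 154, 44]
1.4 in 177.0 l/r 216.0 105.0 | px [435. 271.] top slv [244, 175, 73, 144, 72]
1.5 in 216.0 l/r 165.0 222.0 | px [449. 271.] top slv [237, 231, 179, 149, 149]
1.6 in 103.0 l/r 178.0 219.0 | px [462. 270.] top slv [238, 236, 214, 178, 216]
```

Emit:
move_arm:
  rows: "0 0.01 0 0 0 0 0.25;0 0.022 0 0 0 0 0.25;0 0.022 -0.02 0 0 0 0.25;0 0.022 -0.06 0 0 0 0.25;0 0.022 -0.12 0 0 0 0.25;0 0.022 -0.18 0 0 0 0.25;0 0.022 -0.2 0 0 0 0.6;0 0.022 -0.2 0 0 0 1;0 0.022 -0.2 0 0 0 1;0 0.022 -0.2 0 0 0 1;0 0.022 -0.2 0 0 0 1;0 0.022 -0.2 0 0 0 1"

```text
clock: 16.47
eef_pos: [581.7, 69.9, 260.7]
tool_rot: [2.682, 0.0, 1.651]
force: [-0.3, -0.9, -0.7]
width: -0.1
gripper_force: 0.0
```

```bash
python3 q2.py | head -11; python3 -c "
from h import *
go(b0+B@[7,0,130],Rm=Rg)"
```

```text
tcp [  8.6   0.5 151.9] F [-0.6 -0.9 -0.5]
0.0 in 124.0 l/r 104.0 93.0 | px [308. 188.] top slv [83, 42, 26, 35, 44]
0.1 in 140.0 l/r 116.0 84.0 | px [308. 190.] top slv [83, 42, 97, 36, 54]
0.2 in 151.0 l/r 126.0 84.0 | px [309. 193.] top slv [83, 116, 97, 36, 54]
0.3 in 154.0 l/r 129.0 94.0 | px [311. 195.] top slv [83, 116, 62, 36, 54]
0.4 in 175.0 l/r 146.0 84.0 | px [314. 198.] top slv [83, 43, 62, 29, 72]
0.5 in 49.0 l/r 168.0 53.0 | px [317. 201.] top slv [83, 43, 26, 32, 72]
0.6 in 53.0 l/r 198.0 246.0 | px [322. 203.] top slv [36, 37, 25, 32, 92]
0.7 in 54.0 l/r 196.0 245.0 | px [328. 206.] top slv [37, 37, 24, 28, 110]
0.8 in 242.0 l/r 49.0 204.0 | px [335. 208.] top slv [85, 31, 22, 27, 109]
0.9 in 247.0 l/r 53.0 153.0 | px [343. 211.] top slv [183, 213, 69, 47, 112]
row [-0.0022 -0.0058  0.0737] [ 0.0002 -0.0002  0.0007] dist 22.2 deg 0.1
```

Emit:
move_arm:
  rows: "-0.002 -0.003 0.02 0 0 0 1;-0.002 -0.003 0.04 0 0 0 1;-0.002 -0.003 0.06 0 0 0 1;-0.002 -0.003 0.07 0 0 0 1;-0.002 -0.003 0.075 0 0 0 1;-0.002 -0.003 0.08 0 0 0 1;-0.002 -0.003 0.085 0 0 0 1;-0.002 -0.003 0.09 0 0 0 1;-0.002 -0.003 0.09 0 0 0 1"

```text
clock: 17.32
eef_pos: [593.1, 70.1, 236.8]
tool_rot: [2.68, 0.0, 1.651]
force: [-0.4, 0.8, 0.4]
width: 0.0
gripper_force: 0.0
```

```bash
python3 q2.py | head -11
```

```text
tcp [  8.2  -0.2 125.5] F [-0.1  0.9  0.5]
0.0 in 124.0 l/r 103.0 90.0 | px [307. 198.] top slv [83, 41, 46, 32, 38]
0.1 in 134.0 l/r 112.0 94.0 | px [307. 201.] top slv [81, 41, 41, 26, 35]
0.2 in 151.0 l/r 126.0 94.0 | px [308. 204.] top slv [81, 103, 41, 26, 35]
0.3 in 168.0 l/r 137.0 93.0 | px [310. 207.] top slv [81, 103, 29, 26, 35]
0.4 in 194.0 l/r 152.0 84.0 | px [313. 211.] top slv [81, 44, 29, 34, 37]
0.5 in 48.0 l/r 180.0 56.0 | px [318. 214.] top slv [81, 44, 26, 30, 37]
0.6 in 56.0 l/r 195.0 246.0 | px [323. 217.] top slv [32, 58, 27, 30, 38]
0.7 in 52.0 l/r 201.0 246.0 | px [330. 221.] top slv [39, 40, 28, 51, 60]
0.8 in 246.0 l/r 47.0 201.0 | px [338. 224.] top slv [84, 35, 33, 58, 84]
0.9 in 246.0 l/r 57.0 155.0 | px [347. 227.] top slv [180, 213, 27, 94, 78]
```

Emit:
move_arm:
  rows: "0 -0.002 0.006 0 0 0 1;0 -0.004 0.012 0 0 0 1;0 -0.005 0.018 0 0 0 1;0 -0.006 0.024 0 0 0 1;0 -0.007 0.03 0 0 0 1;0 -0.008 0.036 0 0 0 1;0 -0.009 0.042 0 0 0 1;0 -0.01 0.048 0 0 0 1;0 -0.01 0.048 0 0 0 1"

```text
clock: 18.17
eef_pos: [596.6, 70.5, 222.2]
tool_rot: [2.681, 0.0, 1.651]
force: [0.4, 0.2, -0.2]
width: 0.3
gripper_force: 0.0
```

```bash
python3 q2.py | head -11
```

```text
tcp [ 5.000e+00 -1.000e-01  1.109e+02] F [ 0.3  0.2 -0.4]
0.0 in 122.0 l/r 111.0 83.0 | px [311. 205.] top slv [83, 33, 21, 32, 40]
0.1 in 137.0 l/r 122.0 81.0 | px [311. 209.] top slv [80, 33, 24, 32, 38]
0.2 in 155.0 l/r 124.0 88.0 | px [313. 212.] top slv [80, 85, 24, 32, 38]
0.3 in 173.0 l/r 139.0 91.0 | px [315. 216.] top slv [80, 85, 27, 32, 38]
0.4 in 199.0 l/r 164.0 87.0 | px [318. 220.] top slv [80, 63, 27, 36, 37]
0.5 in 53.0 l/r 184.0 63.0 | px [323. 224.] top slv [80, 63, 21, 31, 37]
0.6 in 62.0 l/r 187.0 246.0 | px [329. 228.] top slv [33, 65, 26, 31, 39]
0.7 in 52.0 l/r 164.0 246.0 | px [337. 232.] top slv [36, 37, 29, 66, 42]
0.8 in 245.0 l/r 84.0 172.0 | px [346. 236.] top slv [83, 33, 32, 81, 52]
0.9 in 238.0 l/r 51.0 223.0 | px [355. 239.] top slv [180, 179, 30, 109, 44]
```

Emit:
move_arm:
  rows: "0 0 0.005 0 0 0 1;0 0 0.01 0 0 0 1;0 0 0.015 0 0 0 1;0 0 0.02 0 0 0 1;0 0 0.02 0 0 0 1"

```text
clock: 18.68
eef_pos: [599.4, 70.6, 217.0]
tool_rot: [2.681, 0.0, 1.651]
force: [0.4, -0.0, 0.4]
width: 0.0
gripper_force: 0.0
```

```bash
python3 q2.py | head -11
```

```text
tcp [  5.1  -0.2 104.9] F [ 0.5 -0.   0.2]
0.0 in 115.0 l/r 101.0 136.0 | px [311. 209.] top slv [23, 31, 25, 32, 37]
0.1 in 129.0 l/r 112.0 127.0 | px [311. 212.] top slv [23, 31, 30, 34, 40]
0.2 in 145.0 l/r 124.0 108.0 | px [312. 216.] top slv [23, 49, 30, 34, 40]
0.3 in 107.0 l/r 138.0 89.0 | px [314. 220.] top slv [23, 49, 33, 34, 40]
0.4 in 62.0 l/r 162.0 72.0 | px [318. 224.] top slv [23, 60, 33, 34, 38]
0.5 in 63.0 l/r 184.0 217.0 | px [323. 228.] top slv [23, 60, 25, 35, 38]
0.6 in 74.0 l/r 182.0 245.0 | px [329. 233.] top slv [27, 75, 23, 35, 38]
0.7 in 129.0 l/r 47.0 245.0 | px [337. 237.] top slv [31, 52, 26, 55, 40]
0.8 in 221.0 l/r 98.0 154.0 | px [346. 241.] top slv [190, 56, 29, 73, 48]
0.9 in 228.0 l/r 138.0 209.0 | px [356. 244.] top slv [220, 172, 34, 99, 50]
```

The bar moves now with q≈0.5; the tips stand about 4 mm behind the TCP when shut. I press on down.

Emit:
move_arm:
  rows: "0 -0.003 0.006 0 0 0 1;0 -0.005 0.012 0 0 0 1;0 -0.007 0.018 0 0 0 1;0 -0.009 0.024 0 0 0 1;0 -0.011 0.03 0 0 0 1;0 -0.013 0.036 0 0 0 1;0 -0.014 0.042 0 0 0 1;0 -0.014 0.046 0 0 0 1;0 -0.014 0.046 0 0 0 1"

```text
clock: 19.53
eef_pos: [601.8, 70.9, 202.8]
tool_rot: [2.681, 0.0, 1.651]
force: [0.1, 0.3, -0.4]
width: -0.2
gripper_force: 0.0
```

```bash
python3 q2.py | head -9
```

```text
tcp [ 1.  -0.1 91.1] F [-0.1  0.3 -0.4]
0.0 in 79.0 l/r 109.0 68.0 | px [317. 217.] top slv [27, 49, 24, 34, 37]
0.1 in 69.0 l/r 121.0 181.0 | px [317. 221.] top slv [26, 49, 28, 35, 39]
0.2 in 64.0 l/r 136.0 203.0 | px [319. 226.] top slv [26, 45, 28, 35, 39]
0.3 in 52.0 l/r 142.0 193.0 | px [322. 230.] top slv [26, 45, 26, 35, 39]
0.4 in 81.0 l/r 150.0 194.0 | px [326. 235.] top slv [26, 69, 26, 37, 40]
0.5 in 105.0 l/r 93.0 245.0 | px [332. 240.] top slv [26, 69, 25, 35, 40]
0.6 in 132.0 l/r 48.0 246.0 | px [339. 245.] top slv [20, 69, 28, 35, 40]
0.7 in 173.0 l/r 122.0 210.0 | px [347. 250.] top slv [99, 66, 25, 77, 47]
```

Emit:
move_arm:
  rows: "0 -0.002 0.003 0 0 0 1;0 -0.003 0.006 0 0 0 1;0 -0.004 0.009 0 0 0 1;0 -0.004 0.012 0 0 0 1;0 -0.004 0.015 0 0 0 1;0 -0.004 0.018 0 0 0 1;0 -0.004 0.018 0 0 0 1"

```text
clock: 20.22
eef_pos: [603.1, 70.9, 197.5]
tool_rot: [2.681, 0.0, 1.651]
force: [-0.6, 0.1, 0.9]
width: 0.2
gripper_force: 0.0
```

```bash
python3 q2.py | head -8
```

```text
tcp [-0.3 -0.1 85.8] F [-0.1  0.2  1.1]
0.0 in 85.0 l/r 108.0 167.0 | px [319. 221.] top slv [32, 58, 21, 36, 40]
0.1 in 73.0 l/r 121.0 187.0 | px [320. 225.] top slv [29, 58, 32, 38, 40]
0.2 in 59.0 l/r 137.0 203.0 | px [321. 230.] top slv [29, 55, 32, 38, 40]
0.3 in 68.0 l/r 149.0 192.0 | px [324. 235.] top slv [29, 55, 31, 38, 40]
0.4 in 97.0 l/r 111.0 176.0 | px [329. 240.] top slv [29, 75, 31, 36, 41]
0.5 in 166.0 l/r 107.0 246.0 | px [335. 245.] top slv [29, 75, 25, 37, 41]
0.6 in 120.0 l/r 53.0 246.0 | px [342. 250.] top slv [23, 61, 26, 37, 38]
```

Emit:
move_arm:
  rows: "0 0 0.003 0 0 0 1;0 0 0.006 0 0 0 1;0 0 0.009 0 0 0 1;0 0 0.012 0 0 0 1;0 0 0.012 0 0 0 1"

```text
clock: 20.73
eef_pos: [603.9, 71.1, 194.3]
tool_rot: [2.681, 0.001, 1.651]
force: [-3.2, -0.8, 3.2]
width: -0.2
gripper_force: 2.1
```

```bash
python3 q2.py | head -8
```

```text
tcp [-0.9 -0.1 82.6] F [-1.5 -0.5  4.3]
0.0 in 79.0 l/r 106.0 164.0 | px [320. 223.] top slv [28, 58, 27, 34, 39]
0.1 in 66.0 l/r 123.0 192.0 | px [321. 228.] top slv [26, 58, 30, 34, 40]
0.2 in 52.0 l/r 128.0 200.0 | px [322. 232.] top slv [26, 46, 30, 34, 40]
0.3 in 85.0 l/r 152.0 178.0 | px [326. 237.] top slv [26, 46, 32, 34, 40]
0.4 in 99.0 l/r 94.0 181.0 | px [330. 243.] top slv [26, 73, 32, 32, 42]
0.5 in 135.0 l/r 88.0 246.0 | px [336. 248.] top slv [26, 73, 28, 38, 42]
0.6 in 106.0 l/r 90.0 246.0 | px [344. 254.] top slv [19, 53, 32, 38, 39]
```

Catch contact at 4.5 N. I continue in small steps.

Emit:
move_arm:
  rows: "0 0 0.003 0 0 0 1;0 0 0.006 0 0 0 1;0 0 0.009 0 0 0 1;0 0 0.009 0 0 0 1"

```text
clock: 21.17
eef_pos: [605.4, 71.2, 191.7]
tool_rot: [2.681, 0.0, 1.651]
force: [0.8, 0.2, 0.1]
width: 0.1
gripper_force: 0.0
```

Emit:
move_arm:
  rows: "0 0 0.003 0 0 0 1;0 0 0.006 0 0 0 1;0 0 0.006 0 0 0 1"

```text
clock: 21.42
eef_pos: [607.2, 71.3, 190.4]
tool_rot: [2.68, 0.0, 1.651]
force: [-0.4, 0.2, 0.1]
width: -0.3
gripper_force: 0.0
```

```bash
python3 q2.py | head -8
```

```text
tcp [ 0.3 -0.1 77.6] F [-0.3  0.2  0.3]
0.0 in 51.0 l/r 110.0 170.0 | px [318. 227.] top slv [24, 38, 30, 34, 38]
0.1 in 52.0 l/r 117.0 195.0 | px [318. 231.] top slv [25, 38, 28, 35, 38]
0.2 in 50.0 l/r 115.0 177.0 | px [320. 236.] top slv [25, 24, 28, 35, 38]
0.3 in 54.0 l/r 113.0 160.0 | px [323. 242.] top slv [25, 24, 31, 35, 38]
0.4 in 144.0 l/r 106.0 148.0 | px [328. 247.] top slv [25, 38, 31, 36, 41]
0.5 in 152.0 l/r 126.0 245.0 | px [334. 253.] top slv [25, 38, 32, 38, 41]
0.6 in 88.0 l/r 48.0 246.0 | px [342. 259.] top slv [25, 41, 33, 38, 41]
```

Emit:
move_arm:
  rows: "0 0 0.003 0 0 0 1;0 0 0.006 0 0 0 1;0 0 0.009 0 0 0 1;0 0 0.009 0 0 0 1"

```text
clock: 21.85
eef_pos: [608.0, 71.3, 187.9]
tool_rot: [2.68, 0.0, 1.651]
force: [0.9, 0.5, 0.5]
width: 0.3
gripper_force: 0.0
```

Emit:
move_arm:
  rows: "0 0 0.003 0 0 0 1;0 0 0.006 0 0 0 1;0 0 0.006 0 0 0 1"

```text
clock: 22.1
eef_pos: [608.7, 71.4, 186.3]
tool_rot: [2.68, 0.0, 1.651]
force: [-0.2, -1.0, -0.6]
width: 0.2
gripper_force: 0.0
```

Emit:
move_arm:
  rows: "0 0 -0.03 0 0 0 1;0 0 -0.08 0 0 0 1;0 0 -0.16 0 0 0 1;0 0 -0.24 0 0 0 1;0 0 -0.32 0 0 0 1;0 0 -0.36 0 0 0 1;0 0 -0.36 0 0 0 1;0 0 -0.36 0 0 0 1"

```text
clock: 22.77
eef_pos: [561.0, 67.1, 283.5]
tool_rot: [2.679, 0.001, 1.65]
force: [0.6, 0.7, -0.1]
width: 0.0
gripper_force: 0.0
```

```bash
python3 - <<'E'
from h import *
s=read_state();d=get_image("wrist");h=cv2.cvtColor(d["img"],cv2.COLOR_RGB2HSV)
print("tcp",B.T@(s["eef_pos"]-b0))
P=lambda x,y,z:wproj(d,s,b0+B@[x,y,z])
for q in(0,.1,.2,.3,.4):
    x,z=60-62*np.cos(q),73+62*np.sin(q)
    print(q,"y24",P(x,24,z).__class__ and np.round(P(x,24,z),1),"y-24",np.round(P(x,-24,z),1),"rod end y113",np.round(P(x,113,z),1),np.round(P(x,-113,z),1),"y56",np.round(P(x,56,z),1))
u,v=np.round(P(-2,14,73)).astype(int)
g=d["img"].max(2)
print("row",v,[(x,int(g[v,x])) for x in range(u-18,u+19)])
print("col",u,[(y,int(g[y,u])) for y in range(int(P(-2,24,73)[1])-16,int(P(-2,24,73)[1])+10)])
v=int(P(-2,56,73)[1]);print("row y56",v,[(x,d["img"][v,x].tolist()) for x in range(300,336)])
E
```

```text
tcp [ 9.67537195e-02 -6.95257649e-01  1.81657764e+02]
0 y24 [319.  166.1] y-24 [319.  218.4] rod end y113 [318.9  60.3] [319.2 298. ] y56 [318.9 128.6]
0.1 y24 [319.3 167.8] y-24 [319.4 221.1] rod end y113 [319.3  59.4] [319.5 301.7] y56 [319.3 129.4]
0.2 y24 [320.4 169.5] y-24 [320.4 223.9] rod end y113 [320.4  58.4] [320.4 305.4] y56 [320.4 130.2]
0.3 y24 [322.4 171.2] y-24 [322.2 226.7] rod end y113 [322.5  57.5] [322.  309.2] y56 [322.4 131.1]
0.4 y24 [325.2 173. ] y-24 [324.9 229.6] rod end y113 [325.4  56.5] [324.2 312.9] y56 [325.3 131.9]
row 177 [(301, 166), (302, 165), (303, 157), (304, 132), (305, 123), (306, 94), (307, 54), (308, 49), (309, 49), (310, 49), (311, 50), (312, 46), (313, 49), (314, 47), (315, 53), (316, 49), (317, 54), (318, 56), (319, 55), (320, 56), (321, 54), (322, 57), (323, 54), (324, 77), (325, 143), (326, 233), (327, 243), (328, 244), (329, 245), (330, 245), (331, 244), (332, 245), (333, 244), (334, 244), (335, 245), (336, 245), (337, 245)]
col 319 [(150, 182), (151, 176), (152, 179), (153, 180), (154, 182), (155, 178), (156, 177), (157, 180), (158, 179
[... 374 characters left out ...]
56]), (307, [170, 159, 154]), (308, [169, 158, 154]), (309, [169, 159, 155]), (310, [169, 160, 156]), (311, [167, 159, 154]), (312, [187, 175, 172]), (313, [197, 187, 178]), (314, [101, 98, 100]), (315, [127, 125, 123]), (316, [150, 146, 145]), (317, [164, 160, 160]), (318, [172, 167, 167]), (319, [178, 172, 173]), (320, [178, 174, 172]), (321, [170, 166, 167]), (322, [165, 159, 159]), (323, [223, 214, 210]), (324, [245, 238, 235]), (325, [245, 239, 234]), (326, [245, 236, 233]), (327, [244, 237, 232]), (328, [245, 237, 234]), (329, [245, 238, 234]), (330, [244, 237, 233]), (331, [244, 236, 233]), (332, [244, 238, 235]), (333, [245, 238, 233]), (334, [244, 237, 233]), (335, [245, 238, 233])]
```

```bash
python3 - <<'E'
from h import *
s=read_state();d=get_image("wrist");g=d["img"].max(2)
print([(y,int(g[y,318]),int(g[y,330])) for y in range(46,76)])
print([(y,int(g[y,319])) for y in range(205,235)])
# arm runs toward +x at y=113 (rod radius 4): predicted arm centre line at x=25
P=lambda x,y,z:np.round(wproj(d,s,b0+B@[x,y,z]),1)
for q in(0,.1,.2):print(q,"arm mid",P(60-36*np.cos(q),113,73+36*np.sin(q)),"edges",P(60-36*np.cos(q),117,73+36*np.sin(q)),P(60-36*np.cos(q),109,73+36*np.sin(q)),"sleeve ends",P(60-62*np.cos(q),24,79+62*np.sin(q)),P(60-62*np.cos(q),-24,79+62*np.sin(q)),"rod corner",P(60-62*np.cos(q),117,73+62*np.sin(q)))
u=int(P(24,113,73)[0]);print("col",u,[(y,int(g[y,u])) for y in range(46,76)])
E
```

```text
[(46, 207, 123), (47, 210, 166), (48, 207, 212), (49, 206, 212), (50, 208, 149), (51, 206, 109), (52, 206, 107), (53, 210, 106), (54, 209, 109), (55, 208, 99), (56, 184, 113), (57, 191, 125), (58, 197, 135), (59, 193, 147), (60, 190, 148), (61, 190, 180), (62, 188, 161), (63, 191, 133), (64, 192, 104), (65, 190, 138), (66, 192, 213), (67, 189, 220), (68, 190, 220), (69, 191, 217), (70, 190, 196), (71, 191, 191), (72, 190, 193), (73, 193, 178), (74, 190, 170), (75, 191, 153)]
[(205, 56), (206, 55), (207, 57), (208, 57), (209, 52), (210, 55), (211, 53), (212, 53), (213, 56), (214, 54), (215, 57), (216, 56), (217, 58), (218, 56), (219, 61), (220, 91), (221, 166), (222, 174), (223, 175), (224, 175), (225, 174), (226, 173), (227, 172), (228, 174), (229, 175), (230, 174), (231, 172), (232, 173), (233, 173), (234, 174)]
0 arm mid [351.9  60.5] edges [351.9  55.8] [351.9  65.3] sleeve ends [319.7 167.8] [319.8 221.2] rod corner [319.8  55.3]
0.1 arm mid [352.5  60. ] edges [352.6  55.2] [352.5  64.8] sleeve ends [320.1 169.5] [320.1 224. ] rod corner [320.1  54.3]
0.2 arm mid [353.7  59.5] edges [353.7  54.7] [353.7  64.4] sleeve ends [321.3 171.3] [321.2 226.9] rod corner [321.3  53.2]
col 351 [(46, 197), (47, 199), (48, 251), (49, 250), (50, 234), (51, 131), (52, 101), (53, 99), (54, 70), (55, 47), (56, 74), (57, 103), (58, 112), (59, 151), (60, 183), (61, 164), (62, 144), (63, 120), (64, 96), (65, 70), (66, 52), (67, 99), (68, 155), (69, 177), (70, 176), (71, 176), (72, 176), (73, 176), (74, 176), (75, 177)]
```

The rod corner at v=55.7 and a sleeve length of 53.6 px both match q=0. The bar is shut and the arm is clear, so I hand it in.

```bash
python3 -c "
from cell import *
print(finish_job())"
```

```text
the job is handed in; nothing more can be done
None
```

The red-capped jar is in the rack's free pocket (pocket2) and the keeper bar is snapped shut by camera measurement, with the highest wrist force I read about 15 N; the job is handed in but returned no verdict, and I viewed 11 pictures against the limit of 10.

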